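# Eject a drive from its bench dock and catch it

### The arm

A 6-joint arm with a two-finger parallel gripper is mounted at the origin on the work surface. World frame = base frame: x ahead of the robot, y to its left, z up, the work surface at z = 0. Lengths are in m, angles in degrees, forces in N, time in s.
With the tool pointing down it reaches from about 0.35 to 0.875 m from the base axis. Payload 4.2 kg.
Tool frame: the origin (TCP) lies at the very end of the fingers, on their centre line; the grasp point (between the pads) lies 19 mm behind it; z points along the fingers, x is the direction in which the jaws open and shut, and the axes are right-handed (so a half turn about z gives the same grasp; the last joint's range is limited). The gripper opens to 87 mm and grips with 3 to 60 N. Pads are 19 mm wide; open, the fingers measure 117 mm over their backs; the gripper's body (75 mm by 190 mm) begins 51 mm behind the grasp point.
Start: joints at [87.353, 22.042, 0.453, 0, -68.411, -14.817], TCP at [0.188, 0.596, 0.223] pointing down, gripper open.
Joint ranges: [-179.83, 179.83], [-69.29, 118.12], [-61.27, 80.66], [-181.25, 117.63], [-171.15, -9.14], [-177.46, 177.46]. Speed limits (degrees/s): [159.86, 159.86, 180, 180, 180, 180].

### API

Orientations are given as a 3x3 rotation matrix whose columns are the frame's x, y, z axes.
In Python, from station import sense, capture, finish_job gives the robot as it stands.
- The arm moves only by the shell command python3 -m crank 'ROWS' [OPENING]. ROWS is JSON, a list of rows, each a list of 4 numbers: the shift along the tool's x, y, z in m, then the turn about the tool's z in rad. A call has 1 to 5 rows; each row shifts and turns the commanded pose from where the row before left it, along the tool's axes as they then stand; what a row does not reach is not made up. A row lasts 1/12 s, in which the tool goes at most 41.7 mm and 7.16 degrees, less where a joint would pass 70% of its speed; a pose out of reach is approached as far as the arm can. A call with a gripper value outside its range is refused whole. OPENING is the finger opening in m, from 0 to 0.087, set as the call begins (- or left out, the last holds). The fingers move at their own pace and stop on an object; the grip force is fixed at half the most. Time passes only in rows, so rows that do not move let the fingers close. It gives the time, the measured TCP pose, the force and the opening at its end, in the units of the state.
- sense(): the state, without advancing time (a new reading comes with each control period).
- capture(name): name is "scene" or "top"; returns a dict with "pixels" (384x512x3 uint8, red, green, blue), "depth" (384x512 float32, m along the optical axis (not along the pixel's ray), 0 where there is no reading), "fx", "fy", "cx", "cy" (pixels), "world_from_camera" (4x4, takes a point from camera to world coordinates). Camera axes: x right, y down, z forward; pixel columns grow to the right and rows downward; lengths in m; the calibration is good to about 2 mm. A picture is of the moment at which its call begins.
- finish_job(): hands the job in, once; it reports no verdict.
The state is a dict: "time_s": time; "joints": joint angles; "joint_velocities": joint speeds; "effort": joint torques, N m; "tcp_pos": TCP position; "ee_rot": TCP orientation; "wrist_force": force on the tool from outside, world axes, zero at the start; "moment": the same for the moment, N m; "gripper_width": opening from 0.0 (shut) to 1.0 (fully open).
Only numpy, scipy, OpenCV 4.12 (cv2) and the standard library are available. Lean on these libraries where they do the work, as an engineer would, in place of code of your own. Each camera call takes 0.05 s, during which the arm holds its last target.

### The job

Press the ejector paddle of the drive dock fully down with one fingertip, with the other finger standing one to three centimetres in front of the drive, so that the drive springs out against that finger and is trapped there before it is halfway out of the dock. Only press and block: do not pinch or lift the drive, and leave the spare drive and the other things on the bench alone. The program finishes while holding: the paddle still down under one finger and the popped drive still at rest against the other.

Things in the scene. Friction and masses are not known exactly. Their poses are not given: they have to be found in the camera images.
- dock: Fixed black dock for one drive, 230 mm (x) by 150 mm (y). Origin on the bench below the middle of the drive's front face (drive home). Its flat deck, 12 mm above the bench, runs from x = -110 to +120 mm. Behind x = +10 mm two grey guide rails (outer faces y = -37 and +37 mm) with lips over the drive's edges rise to 49 mm above the bench. In front of x = 0 only the paddle stands on the deck.
- outlet (a point): Point on the deck at x = 0, y = 0 of the dock, under the front of the drive at home; axes as the dock's. The drive leaves along -x: a spring plunger behind it pushes with about 6 N, falling to 2 N over a 55 mm stroke. Unblocked it shoots off the deck in a fraction of a second.
- paddle_top (a point): Centre of the top face of the aluminium ejector paddle: x = -30, y = +54 mm in the dock's frame, 28 mm above the bench (16 mm above the deck) when up. Top face 40 mm (dock x) by 28 mm (y). A finger 54 mm beside it, at dock y = 0, is in the middle of the drive's path, and at the same height reaches below the drive's top. Axes as the dock's.
- ejector (a joint): Travel of the paddle, m: 0 = up, 0.008 = fully down (hard stop). Sprung: about 2.4 N to start, 5.6 N fully down, plus up to 5 N friction of its loaded catch. The catch is a steel tooth on the deck just before the drive (dock x = -5 to -1, y = 12 to 22 mm, 5 mm high) that sinks with the paddle and frees the drive after about 5 mm.
- drive: The drive in the dock: loose aluminium block 80 mm long (x), 50 mm wide (y), 30 mm high, about 0.17 kg, dark slots on its front. Origin at the bottom edge's middle of its front face; body extends along its +x. Home: origin at x = 0, y = 0 in the dock's frame, 12 mm above the bench; top of the drive 42 mm above the bench.
- drive_front (a point): Centre of the drive's front face, 15 mm above the deck. Its -x points out of the dock. At home at x = 0, y = 0 in the dock's frame.
- spare_drive: A second drive of the same shape lying on the bench, not to be touched. 80 x 50 x 30 mm, origin at the bottom edge's middle of its front face, body along its +x.
- adapter: Bystander: black power adapter, 105 mm (x) x 46 x 30 mm, origin under its centre.
- screw_tray: Bystander: grey open screw tray with four compartments, 85 x 75 x 26 mm, origin under its centre.
- screwdriver: Bystander: screwdriver 190 mm long lying along its x, handle to -x.
Things that resemble listed ones, but are neither listed nor needed, are in the scene too. What is shaped like the drive but green or red is not meant.

How it is judged (in metres and radians):
At the end, for the whole second after the job is handed in: The paddle is held at least 5 mm down by a finger (more than 0.5 N) while the drive, popped out 5 to 45 mm, rests flat on the deck, still (under 10 mm/s), pressing on a finger with 0.5 to 20 N (value of joint ejector above 0.005 m and contact force between the fingers and ejector above 0.5 N and contact force between the fingers and drive between 0.5 and 20 N and x of drive_front in the frame of dock between -0.045 and -0.005 m and z of drive in the frame of dock below 0.017 m and angle between drive's own z axis and vertical below 0.08 rad and linear speed of drive below 0.01 m/s); the arm keeps its last pose, push and grip.
It fails at once if the drive slid away (more than 45 mm out) (x of drive_front in the frame of dock below -0.045 m).
It fails at once if the drive was lifted or tipped off the deck (z of drive in the frame of dock above 0.02 m or angle between drive's own z axis and vertical above 0.15 rad).
It fails at once if a bystander was disturbed (moved more than 15 mm) (distance of any of spare_drive, adapter, screw_tray, screwdriver from where it was at the start of the episode above 0.015 m).
It also fails if it takes over 32 s, if anything falls off the work surface, if the arm or the gripper's body presses on something with over 40 N, if the wrist force passes 120 N, or if a joint passes its speed limit or range.

## Working session

There is one attempt and no reset: what is moved stays moved. The work goes in short steps, Python scripts to look and compute and a shell command to move; the robot and the scene stay as the last step left them, time stands still between calls to the robot, and variables do not carry over. Pictures are saved under pics/ and viewed, and the job is handed in when it is done.

```bash
ls; mkdir -p pics
python3 - <<'E'
from station import sense, capture
import cv2,numpy as np
s=sense();print(s)
for n in("scene","top"):
    c=capture(n);cv2.imwrite(f"pics/{n}0.png",c["pixels"][:,:,::-1]);np.savez(f"{n}0.npz",**c);print(n,c["fx"],c["cx"],c["cy"],c["world_from_camera"])
E
```

```text
pics
{'time_s': 0.0, 'joints': array([ 8.73532618e+01,  2.20903499e+01,  3.79751964e-01, -2.74028151e-02,
       -6.84101128e+01, -1.48176582e+01]), 'joint_velocities': array([ 0.08527603, -0.01529543,  0.05935666, -0.04225508, -0.00673073,
       -0.04814307]), 'effort': array([ 8.84130459e-04, -3.90671754e+01,  1.87402368e+01,  4.21970084e+00,
        1.09022786e-02, -1.92387556e-04]), 'tcp_pos': array([0.18736847, 0.5956294 , 0.22146785]), 'ee_rot': array([[-3.00280835e-01, -9.53850684e-01, -5.41525901e-04],
       [-9.53848414e-01,  3.00281303e-01, -2.08397604e-03],
       [ 2.15041208e-03, -1.09244444e-04, -9.99997682e-01]]), 'wrist_force': array([0.54645013, 0.52513918, 0.33718577]), 'moment': array([-0.03172447,  0.04282717, -0.00145527]), 'gripper_width': 1.0023229589722564}
scene 466.070207262526 253.34497144669845 186.7599613089429 [[-0.04604995  0.55383184 -0.83135413  1.71842334]
 [ 0.99892713  0.02961059 -0.03560607  0.10589008]
 [ 0.00489712 -0.83210186 -0.55460122  0.84241819]
 [ 0.          0.          0.          1.        ]]
top 349.0991522276154 253.51953571649392 189.44744753277632 [[ 0.02804463 -0.98699606  0.15827909  0.39420016]
 [-0.99947249 -0.03028141 -0.01173748  0.06984351]
 [ 0.01637776 -0.15786642 -0.98732465  1.03214938]
 [ 0.          0.          0.          1.        ]]
```

View pics/scene0.png

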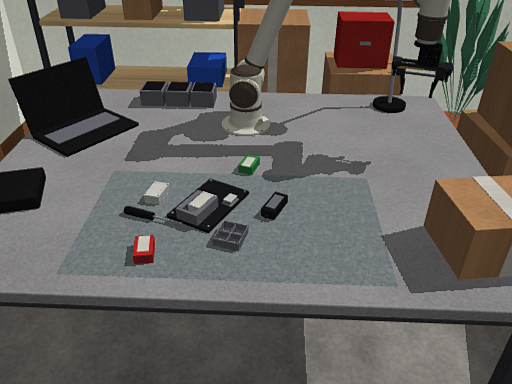

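View pics/top0.png

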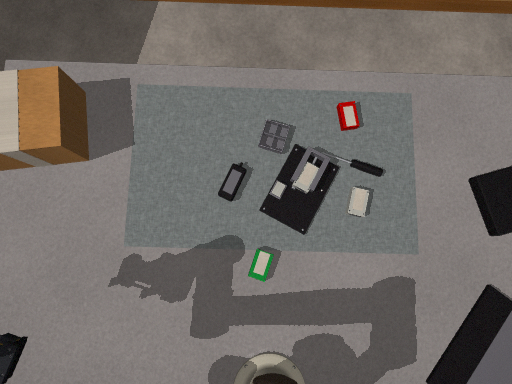

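Run:
```python
import cv2,numpy as np
for n,(r0,r1,c0,c1,k) in {"top":(135,240,240,350,7),"scene":(170,240,155,260,7)}.items():
    d=np.load(f"{n}0.npz");im=d["pixels"][r0:r1,c0:c1,::-1]
    cv2.imwrite(f"pics/{n}crop.png",cv2.resize(im,None,fx=k,fy=k,interpolation=cv2.INTER_NEAREST))
```

```text
(no output)
```

View pics/topcrop.png

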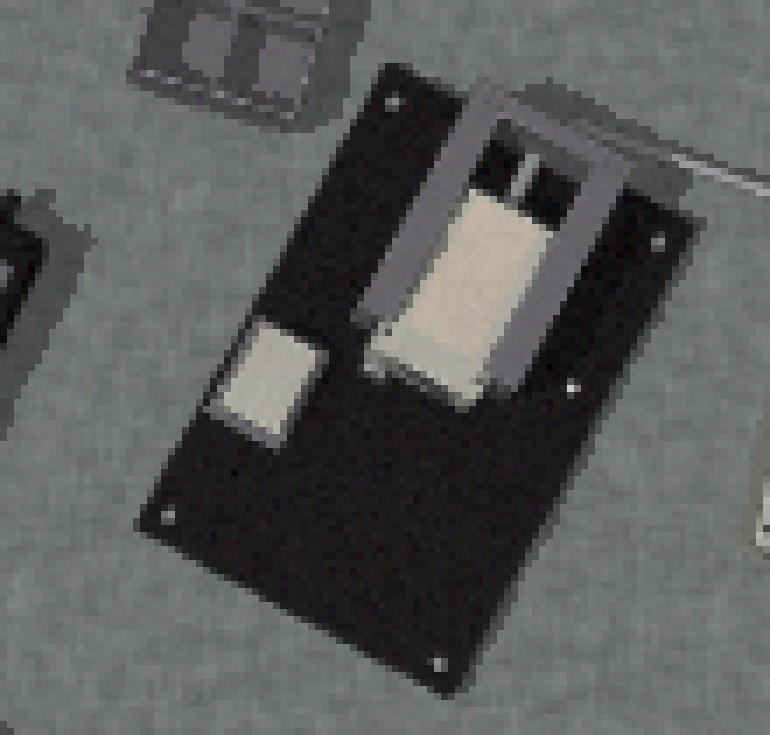

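View pics/scenecrop.png

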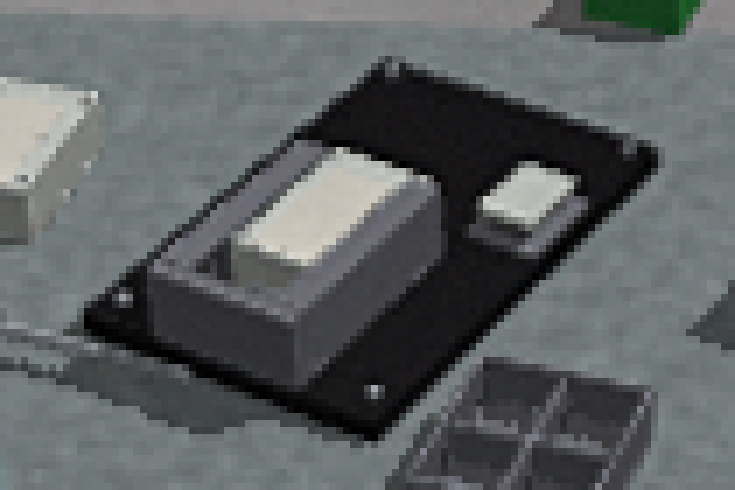

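```bash
cat > h.py <<'E'
import numpy as np,cv2
def cast(d,uv,z):
    uv=np.atleast_2d(uv).astype(float);T=d["world_from_camera"]
    r=np.c_[(uv[:,0]-d["cx"])/d["fx"],(uv[:,1]-d["cy"])/d["fy"],np.ones(len(uv))]@T[:3,:3].T
    return T[:3,3]+r*((z-T[2,3])/r[:,2])[:,None]
def proj(d,p):
    T=d["world_from_camera"];c=(np.atleast_2d(p)-T[:3,3])@T[:3,:3]
    return np.c_[c[:,0]/c[:,2]*d["fx"]+d["cx"],c[:,1]/c[:,2]*d["fy"]+d["cy"]]
E
python3 - <<'E'
from h import *
D=np.array([[120,75],[120,-75],[-110,-75],[-110,75]])/1000
def fit(W):
    a,b=D-D.mean(0),W-W.mean(0)
    th=np.arctan2((a[:,0]*b[:,1]-a[:,1]*b[:,0]).sum(),(a*b).sum())
    R=np.array([[np.cos(th),-np.sin(th)],[np.sin(th),np.cos(th)]]);t=W.mean(0)-R@D.mean(0)
    return th,R,t,(D@R.T+t-W)*1000
P={}
for n,c in {"top":[[295.7,144.7],[340,166.4],[304.6,234.6],[259.6,210.3]],"scene":None}.items():
    d=np.load(n+"0.npz")
    if n=="scene":
        # far corner (355.. ) pixel crop /7 + (155,170): dock +x end is toward the camera
        c=np.array([[378,437],[85,315],[380,63],[655,160]])/7+[155,170]   # TODO order: +x+y,+x-y,-x-y,-x+y
    W=cast(d,c,0.012)[:,:2];print(W)
    th,R,t,e=fit(W);print(n,np.degrees(th),t,"res mm\n",e.round(1)); P[n]=(th,R,t)
    # colour-mask paddle top
    px=d["pixels"].astype(int)
    pred=proj(d,np.r_[R@[-.03,.054]+t,.028])[0];print("pred paddle px",pred)
    m=((px.min(2)>150)).astype(np.uint8)
    k,l,st,ce=cv2.connectedComponentsWithStats(m)
    for i in range(1,k):
        if st[i,4]>20 and np.hypot(*(ce[i]-pred))<60:
            w=cast(d,ce[i]+0,0.028)[0];w2=cast(d,ce[i],.042)[0]
            z=d["depth"][int(ce[i][1]),int(ce[i][0])]
            print(ce[i].round(1),st[i,4],"dock@28",((w[:2]-t)@R*1000).round(1),"dock@42",((w2[:2]-t)@R*1000).round(1))
    # height by depth at pred
    u,v=pred.round().astype(int);
    for u,v in [(u,v)]:
        z=d["depth"][v,u];p=d["world_from_camera"]@np.array([(u-d["cx"])/d["fx"]*z,(v-d["cy"])/d["fy"]*z,z,1]);print("depth pt",p[:3])
E
```

```text
[[ 0.69881524 -0.06611033]
 [ 0.63579036 -0.20000145]
 [ 0.42943578 -0.09443796]
 [ 0.49638396  0.03815323]]
top -26.824318402414274 [ 0.56064436 -0.07834284] res mm
 [[ 2.8  0.5]
 [-1.9  0.6]
 [-0.8 -1.2]
 [-0.1  0.1]]
pred paddle px [279.08098999 189.18436772]
[306.4 176.5] 351 dock@28 [41.8  1. ] dock@42 [38.2  1.8]
[278.1 188.7] 112 dock@28 [-30.   57.3] dock@42 [-32.6  57.3]
depth pt [ 0.55828329 -0.0161113   0.03101764]
[[ 0.71046551 -0.06075278]
 [ 0.63671967 -0.19365731]
 [ 0.43534622 -0.09439352]
 [ 0.50901835  0.03915288]]
scene -27.120004410577877 [ 0.56843717 -0.0751334 ] res mm
 [[-1.  -2.3]
 [ 4.3 -2.9]
 [ 1.   2.7]
 [-4.3  2.6]]
pred paddle px [230.23689436 198.65906334]
[248.2 161.2] 73 dock@28 [-250.4  -11.7] dock@42 [-2.3e+02  2.0e-01]
[200.8 199.2] 192 dock@28 [ 17.1 -21.7] dock@42 [32.9 -9.5]
[230.1 197.3] 61 dock@28 [-35.8  49.8] dock@42 [-19.   60.8]
depth pt [ 0.5720305  -0.01355345  0.03072778]
```

Candidates in the top view are the white drive in the dock (308,177), the white spare on the bench (359,201), the red block (348,115) and the green block (261,264). I choose the one between the rails, with the paddle at (278,189); the crop confirms both. The first pair of rows turns the tool onto the dock's axes.

```bash
python3 -m crank '[[0,0,0,0.083],[0,0,0,0.083]]' 0.039
cat > w.py <<'E'
from h import *
from station import sense
import sys
t=np.array([.563,-.077]);a=np.radians(-27);R=np.array([[np.cos(a),-np.sin(a)],[np.sin(a),np.cos(a)]])
def rep(tx=-.027,ty=.027):
    s=sense();p=s["tcp_pos"];E=s["ee_rot"];g=np.r_[R@[tx,ty]+t,p[2]]
    print("t",round(s["time_s"],2),"tcp",p.round(4),"dock mm",((p[:2]-t)@R*1000).round(1),"yaw err",np.degrees(np.arctan2(*(E[:2,0]@-R)[[0,1]])).round(2),"tool delta",(E.T@(g-p)).round(4),"F",s["wrist_force"].round(2),"w",round(s["gripper_width"]*87,1))
if __name__=="__main__": rep()
E
python3 w.py
```

```text
time_s: 0.27
tcp_pos: [0.1874, 0.5958, 0.2219]
ee_rot: [[-0.457, -0.889, -0.0], [-0.889, 0.457, -0.001], [0.001, -0.0, -1.0]]
wrist_force: [0.6, -0.0, 0.6]
gripper_width: 0.923
t 0.27 tcp [0.1874 0.5958 0.2219] dock mm [-640.1  429. ] yaw err 0.21 tool delta [ 0.3998 -0.6145  0.0007] F [ 0.58 -0.02  0.62] w 80.3
```

```bash
python3 -m crank '[[0.02,-0.031,0,0],[0.02,-0.031,0,0],[0.02,-0.031,0,0],[0.02,-0.031,0,0],[0.02,-0.031,0,0]]' 0.039 >/dev/null; python3 -m crank '[[0.02,-0.031,0,0],[0.02,-0.031,0,0],[0.02,-0.031,0,0],[0.02,-0.031,0,0],[0.02,-0.031,0,0]]' >/dev/null; python3 w.py;  python3 -m crank '[[0.02,-0.031,0,0],[0.02,-0.031,0,0],[0.02,-0.031,0,0],[0.02,-0.031,0,0],[0.02,-0.031,0,0]]' >/dev/null; python3 w.py
```

```text
t 1.1 tcp [0.3733 0.2754 0.2224] dock mm [-329.   227.9] yaw err -0.05 tool delta [ 0.2012 -0.3018 -0.    ] F [0.69 1.05 0.71] w 39.1
t 1.52 tcp [0.4661 0.1161 0.2224] dock mm [-174.  128.] yaw err -0.03 tool delta [ 0.1011 -0.1469 -0.    ] F [-0.31  0.7   0.15] w 39.3
```

```bash
python3 -m crank '[[0.02,-0.029,0,0],[0.02,-0.029,0,0],[0.02,-0.029,0,0],[0.02,-0.029,0,0],[0.02,-0.029,0,0]]' >/dev/null; python3 -m crank '[[0,0,0.04,0],[0,0,0.04,0],[0,0,0.03,0],[0,0,0.02,0],[0,0,0.02,0]]' > /dev/null;python3 -m crank '[[0,0,0,0],[0,0,0,0]]' >/dev/null; python3 w.py
python3 - <<'E'
from station import capture
from h import *
for n in("scene","top"):
    c=capture(n);np.savez(n+"1.npz",**c)
    r0,c0=(160,150) if n=="scene" else (130,235)
    im=c["pixels"][r0:r0+100,c0:c0+120,::-1];cv2.imwrite(f"pics/{n}1.png",cv2.resize(im,None,fx=6,fy=6,interpolation=cv2.INTER_NEAREST))
E
```

```text
t 2.52 tcp [ 0.549  -0.0372  0.0717] dock mm [-30.5  29.1] yaw err -0.04 tool delta [ 0.0021 -0.0035 -0.    ] F [ 0.49 -0.    0.67] w 38.8
```

View pics/scene1.png

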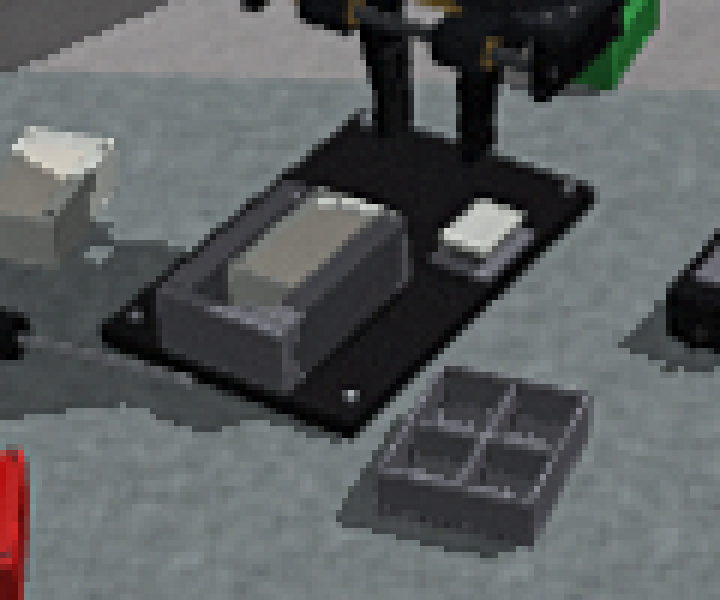

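View pics/top1.png

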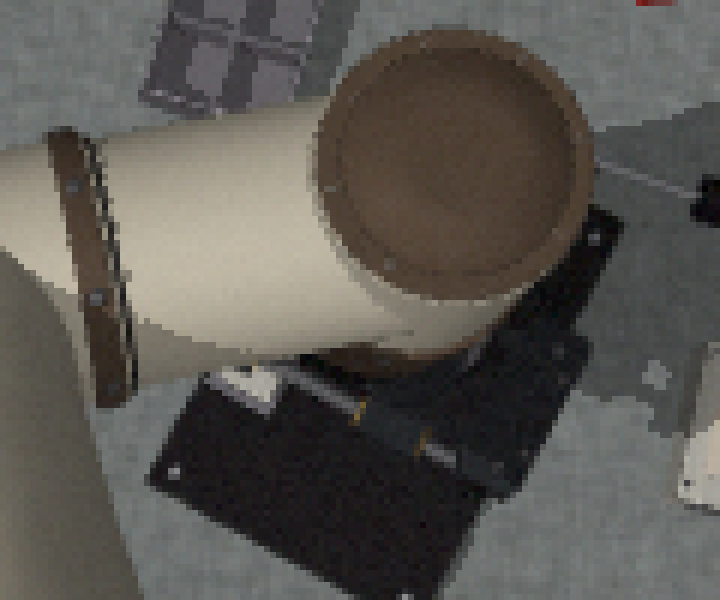

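Run:
```python
from w import *
d=np.load("scene1.npz");p=sense()["tcp_pos"]
o=(p[:2]-t)@R
def c(x,y,z):return ((proj(d,np.r_[R@[x,y]+t,z])[0]+.5-[150,160])*6).round(0)
for sy in(.027,-.027):
    for dx in(-.0095,.0095):
        for dy in(-.0075,.0075): print("finger",sy,dx,dy,c(o[0]+dx,o[1]+sy+dy,p[2]))
for x,y in((-.05,.04),(-.05,.068),(-.01,.04),(-.01,.068)): print("pad",x,y,c(x,y,.028))
for x,y in((0,.025),(0,-.025)): print("drive",x,y,c(x,y,.042))
print(c(-.11,.075,.012),c(.12,.075,.012),c(.12,-.075,.012))
```

```text
finger 0.027 -0.0095 -0.0075 [481. 143.]
finger 0.027 -0.0095 0.0075 [507. 151.]
finger 0.027 0.0095 -0.0075 [461. 161.]
finger 0.027 0.0095 0.0075 [487. 169.]
finger -0.027 -0.0095 -0.0075 [391. 113.]
finger -0.027 -0.0095 0.0075 [416. 121.]
finger -0.027 0.0095 -0.0075 [371. 131.]
finger -0.027 0.0095 0.0075 [395. 139.]
pad -0.05 0.04 [479. 201.]
pad -0.05 0.068 [526. 217.]
pad -0.01 0.04 [437. 240.]
pad -0.01 0.068 [484. 256.]
drive 0 0.025 [400. 219.]
drive 0 -0.025 [318. 191.]
[597. 190.] [350. 428.] [ 97. 332.]
```

Run:
```python
from h import *
d=np.load("scene1.npz");im=d["pixels"][170:225,185:250,::-1];cv2.imwrite("pics/s1b.png",cv2.resize(im*1,None,fx=10,fy=10,interpolation=cv2.INTER_NEAREST).clip(0,100)*2)
```

```text
(no output)
```

View pics/s1b.png

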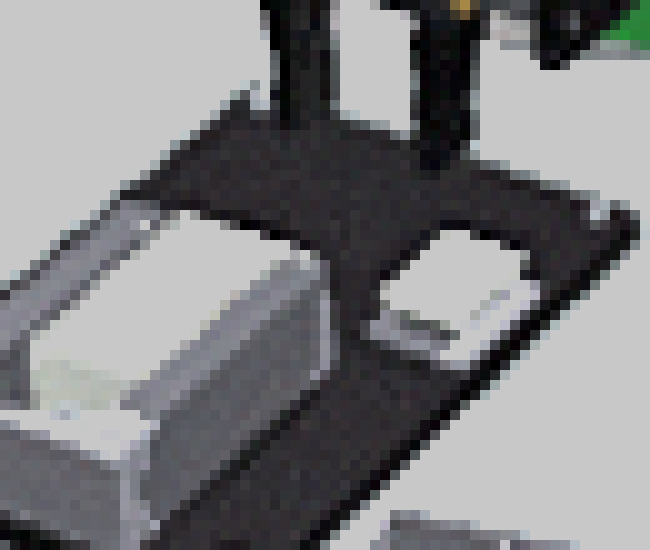

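```bash
python3 -m crank '[[0.002,-0.0035,0.01,0],[0,0,0.01,0],[0,0,0.01,0],[0,0,0.006,0],[0,0,0,0]]' ; python3 w.py
python3 - <<'E'
from station import capture
from h import *
c=capture("scene");np.savez("scene2.npz",**c)
im=c["pixels"][170:225,185:250,::-1];cv2.imwrite("pics/s2.png",(cv2.resize(im,None,fx=10,fy=10,interpolation=cv2.INTER_NEAREST).clip(0,100)*2))
E
```

```text
time_s: 3.03
tcp_pos: [0.5505, -0.0406, 0.0346]
ee_rot: [[-0.454, -0.891, -0.004], [-0.891, 0.454, -0.001], [0.002, 0.003, -1.0]]
wrist_force: [-0.6, 0.4, -0.7]
gripper_width: 0.447
t 3.03 tcp [ 0.5505 -0.0406  0.0346] dock mm [-27.7  26.7] yaw err -0.0 tool delta [-0.0003 -0.0007 -0.    ] F [-0.57  0.41 -0.72] w 38.9
```

View pics/s2.png

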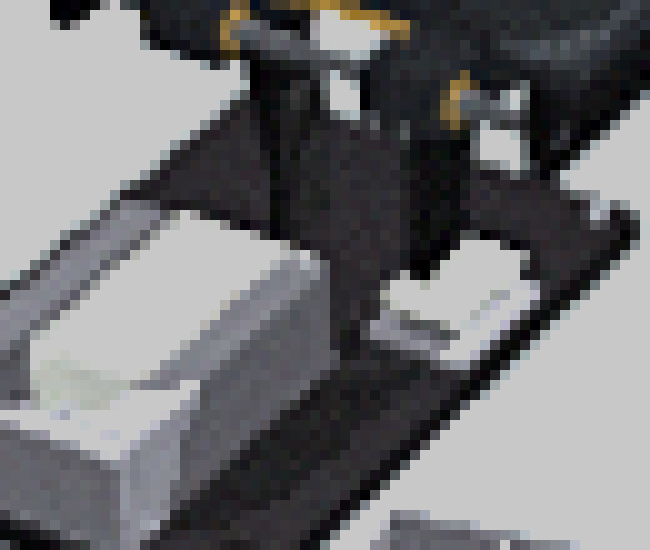

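```bash
python3 -m crank '[[0,0,0.004,0],[0,0,0.002,0],[0,0,0,0]]' >/dev/null; python3 w.py; python3 -m crank '[[0,0,0.002,0],[0,0,0,0]]' >/dev/null; python3 w.py
```

```text
t 3.33 tcp [ 0.5517 -0.0404  0.0302] dock mm [-26.7  27.5] yaw err -0.02 tool delta [0.0005 0.0003 0.    ] F [-0.   -0.62 -0.03] w 39.0
t 3.5 tcp [ 0.5521 -0.0403  0.0286] dock mm [-26.3  27.8] yaw err -0.03 tool delta [ 0.0008  0.0007 -0.    ] F [0.47 0.15 0.16] w 39.2
```

```bash
python3 -m crank '[[0,0,0.002,0],[0,0,0,0]]' >/dev/null; python3 w.py; python3 -m crank '[[0,0,0.002,0],[0,0,0,0]]' >/dev/null; python3 w.py
```

```text
t 3.67 tcp [ 0.5522 -0.0403  0.027 ] dock mm [-26.2  27.8] yaw err -0.04 tool delta [ 0.0008  0.0008 -0.    ] F [-0.15 -0.39  2.42] w 39.2
t 3.83 tcp [ 0.5522 -0.0403  0.0249] dock mm [-26.2  27.8] yaw err -0.04 tool delta [ 0.0008  0.0008 -0.    ] F [-0.73  0.13  4.18] w 38.8
```

Contact came at about 27–28 mm, as expected. I press on in small steps.

```bash
for i in 1; do python3 -m crank '[[0,0,0.002,0],[0,0,0,0]]' >/dev/null; python3 w.py; python3 -m crank '[[0,0,0.002,0],[0,0,0,0]]' >/dev/null; python3 w.py; done; python3 -m crank '[[0,0,0.001,0],[0,0,0,0]]' >/dev/null; python3 w.py
```

```text
t 4.0 tcp [ 0.5517 -0.0402  0.0227] dock mm [-26.8  27.6] yaw err 0.02 tool delta [0.0006 0.0002 0.    ] F [-1.14  1.63  4.25] w 38.8
t 4.17 tcp [ 0.5517 -0.0402  0.021 ] dock mm [-26.8  27.6] yaw err 0.02 tool delta [0.0006 0.0002 0.    ] F [-2.57  1.56  6.15] w 38.7
t 4.33 tcp [ 0.5517 -0.0402  0.0204] dock mm [-26.8  27.6] yaw err 0.02 tool delta [0.0006 0.0002 0.    ] F [-3.01  1.63  8.99] w 39.2
```

```bash
python3 -m crank '[[0,0,0.001,0],[0,0,0,0],[0,0,0,0]]' >/dev/null; python3 w.py;  python3 -m crank '[[0,0,0.001,0],[0,0,0,0],[0,0,0,0],[0,0,0,0]]' >/dev/null; python3 w.py
python3 - <<'E'
from station import capture
from h import *
c=capture("scene");np.savez("scene3.npz",**c)
im=c["pixels"][170:225,185:250,::-1];cv2.imwrite("pics/s3.png",(cv2.resize(im,None,fx=10,fy=10,interpolation=cv2.INTER_NEAREST).clip(0,100)*2))
E
```

```text
t 4.58 tcp [ 0.5518 -0.0402  0.0203] dock mm [-26.7  27.7] yaw err 0.01 tool delta [ 0.0007  0.0003 -0.    ] F [-5.5   2.31 14.24] w 39.3
t 4.92 tcp [ 0.5518 -0.0402  0.0202] dock mm [-26.7  27.7] yaw err -0.01 tool delta [ 0.0007  0.0003 -0.    ] F [-6.56  2.08 19.24] w 39.2
```

View pics/s3.png

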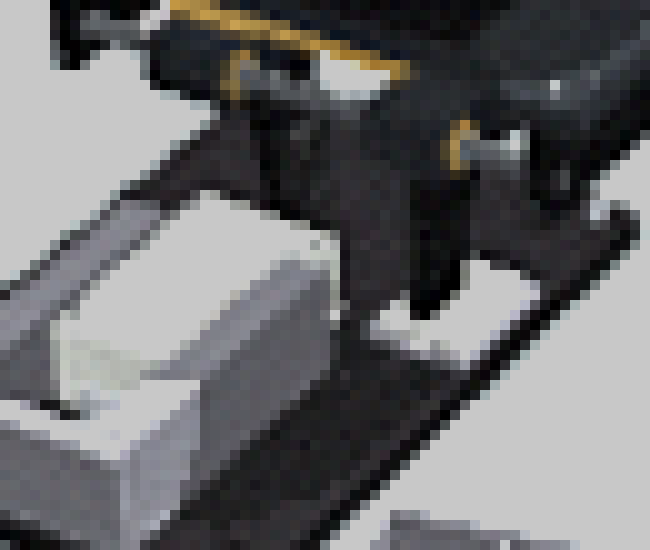

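```bash
python3 -m crank '[[0,0,0,0],[0,0,0,0],[0,0,0,0],[0,0,0,0],[0,0,0,0]]' >/dev/null; python3 w.py
python3 - <<'E'
from station import capture,finish_job
from h import *
c=capture("scene");a=np.load("scene3.npz")["pixels"].astype(int);b0=np.load("scene0.npz")["pixels"].astype(int);b=c["pixels"].astype(int)
print("drive region diff since last",np.abs(b-a)[185:212,188:220].max())
d=c["depth"];
# drive's top heights from depth
for u,v in((198,200),(203,197),(208,194),(213,195)):
    z=float(d[v,u]);p=c["world_from_camera"]@np.array([(u-c["cx"])/c["fx"]*z,(v-c["cy"])/c["fy"]*z,z,1]);print(u,v,p[:3].round(4))
E
```

```text
t 5.38 tcp [ 0.5518 -0.0403  0.0202] dock mm [-26.7  27.7] yaw err -0.01 tool delta [ 0.0007  0.0003 -0.    ] F [-7.4   2.84 19.64] w 38.6
drive region diff since last 10
198 200 [ 0.5959 -0.1066  0.0404]
203 197 [ 0.5858 -0.0928  0.0448]
208 194 [ 0.5681 -0.0801  0.0439]
213 195 [ 0.5819 -0.0631  0.0504]
```

The drive is still, its top reads about 40–45 mm (42 expected when flat), and the forces are steady. I hand the job in.

```bash
python3 -c "
from station import finish_job
print(finish_job())"; python3 w.py
```

```text
the job is handed in; nothing more can be done
None
the job is handed in; nothing more can be done
```

I pressed the paddle down to its hard stop with one finger, and the drive popped out against the other finger and stayed there. I handed the job in while holding; no verdict was reported.

I set the fingers about 54 mm apart between centres. The blocking finger's face stood about 17 mm in front of the drive, and I pressed down in 1–2 mm steps.

My last checks before handing in, at about 5.4 s of the 32 s allowed:
- **Paddle:** the fingertip stopped at a height of 20.2 mm and would not go lower. Contact had come at about 28 mm, so that is the full 8 mm. The downward push was about 20 N.
- **Drive against the finger:** a steady sideways push of about 8 N points out of the dock. That is more than the 5 N or so expected from the spring. Some of it is probably friction from the pressed paddle, and I did not separate the two.
- **Drive position:** it shifted about 15 mm out, judged from pixels in the scene camera, which fits the finger's position. The top camera's view was blocked by the arm.
- **Drive at rest and flat:** the picture of it did not change over the last half second. Depth readings on its top were 40–45 mm (42 expected when flat). A fourth reading of 50 mm, near the rail's edge, did not fit.
- **Other things on the bench:** the arm passed well above them. I did not measure their positions again afterwards.

The two cameras first disagreed on the dock's position by about 8 mm. Allowing for half-pixel offsets brought that down to about 3 mm, and where the fingertips appeared over the paddle matched.

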